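# Load the paste mixer with two jars

## Robot

A 6-joint arm with a two-finger parallel gripper is mounted at the origin on a cart in front of the work surface, level with it; the furniture and walls round the work are solid. World frame = base frame: x ahead of the robot, y to its left, z up, the work surface at z = 0. Lengths are in mm, angles in degrees, forces in N, time in s.
With the tool pointing down it reaches from about 325 to 900 mm from the base axis. Payload 6.1 kg.
Tool frame: the origin (TCP) lies on the mounting face of the last link; the fingertips stand 182 mm ahead of it and the grasp point (between the pads) lies 164 mm ahead of it; y points along the fingers, z is the direction in which the jaws open and shut, and the axes are right-handed (so a half turn about y gives the same grasp; the last joint's range is limited). The gripper opens to 87 mm and grips with 3 to 60 N. Pads are 19 mm wide; open, the fingers measure 117 mm over their backs; the gripper's body (75 mm by 190 mm) begins 51 mm behind the grasp point.
Start: joints at [66.056, 12.628, 87.462, -0, 79.91, -7.225], TCP at [179.797, 598.574, 404.738] pointing down, gripper open.
Joint ranges: [-170.65, 170.65], [-52.31, 119.04], [5.05, 147.46], [-71.25, 251.25], [11.57, 151.72], [-153.62, 153.62]. Speed limits (degrees/s): [147.25, 147.25, 172.46, 180, 180, 180].

## Interface

Orientations are given as [roll, pitch, yaw] about the fixed x, y, z axes, in that order (R = Rz(yaw) Ry(pitch) Rx(roll)).
In Python, from rig import arm gives the robot as it stands.
- The arm moves only by the shell command python3 -m pendant 'ROWS'. ROWS is JSON, a list that holds one entry, the list of rows, each a list of 7 numbers: the turn, a rotation vector about the tool's x, y, z in degrees, then the shift along the tool's x, y, z in cm, then the closure in counts, from 0 (fully open) to 255 (shut). A call has 1 to 5 rows; each row shifts and turns the commanded pose from where the row before left it, along the tool's axes as they then stand; what a row does not reach is not made up. A row lasts 1/8 s, in which the tool goes at most 62.5 mm and 10.7 degrees, less where a joint would pass 70% of its speed; a pose out of reach is approached as far as the arm can. A call is refused whole if a number of a shift passes 6.25 or a number of a turn 10.7, either way. A call with a gripper value outside its range is refused whole. The fingers move at their own pace and stop on an object; the grip force is fixed at half the most. Time passes only in rows, so rows that do not move let the fingers close. It gives the time, the measured TCP pose, the force and the opening at its end, in the units of the state.
- arm.get_obs(): the state, without advancing time (a new reading comes with each control period).
- arm.grab_frame(name): name is "side" or "top"; returns a dict with "image" (420x560x3 uint8, blue, green, red), "camera_matrix" (3x3 intrinsics, pixels), "xyz" and "rotation" of the camera in the world. Camera axes: x right, y down, z forward; pixel columns grow to the right and rows downward; lengths in mm; the calibration is good to about 2 mm. A picture is of the moment at which its call begins. There is no depth.
- arm.job_done(): hands the job in, once; it reports no verdict.
The state is a dict: "time": time; "joint_pos": joint angles; "qvel": joint speeds; "effort": joint torques, N m; "ee_pos": TCP position; "tcp_rot": TCP orientation; "force": force on the tool from outside, world axes, zero at the start; "wrist_torque": the same for the moment, N m; "opening": finger opening in mm.
Only numpy, scipy, OpenCV 4.12 (cv2) and the standard library are available. Lean on these libraries where they do the work, as an engineer would, in place of code of your own. Each camera call takes 0.05 s, during which the arm holds its last target. There are 200 camera calls.

## Task

Load the paste mixer so that two jars balance each other: the steel counterweight comes out of its rotor cup and goes into its wooden rest, and the stack on the bench is taken apart, the large jar going into one rotor cup and the small jar, standing in the black reducing sleeve, into the other. Seat the sleeve in its cup before the small jar goes into it; the empty antistatic pad is there for the small jar meanwhile. Keep everything upright and leave all parts fully seated and released.

Things in the scene. Friction and masses are not known exactly. Their poses are not given: they have to be found in the camera images.
- rotor: Two-cup aluminium rotor on the white bench mixer, braked, does not turn. Origin on its axis, z up; the cups lie at +70 and -70 mm along its x. The hub screw between them reaches 23 mm above the origin, the steel splash rim round it (diameter 250 mm) 10 mm. The housing is 262 x 252 mm, its low sloping control panel reaches 180 mm from the axis. One cup holds the counterweight at the start
- cup_a (a point): Centre of the floor of the rotor cup at the rotor's +x (the one that holds the counterweight at the start). Round cup, 20 mm deep: bore 64 mm for the lower 10 mm, flaring to 74 mm at the rim, outer diameter 80 mm. Large jar and sleeve each stand in it with about 3 mm play all round. z is up
- cup_b (a point): Centre of the floor of the other rotor cup, at the rotor's -x, empty at the start; same sizes as cup_a
- counterweight: Turned steel weight: puck of 54 mm diameter, 22 mm high, with a narrow neck and a round knob of 22 mm diameter on top (knob from 30 to 55 mm above the underside, full height 55 mm), about 0.18 kg. Origin at the centre of its underside, z up. Take it by the knob
- weight_rest: Round wooden rest for the counterweight on the bench, 88 mm diameter, 20 mm high, fixed. Origin at the centre of its underside, z up. Its felted recess has its floor 10 mm above the origin, 60 mm wide at the floor and 73 mm at the top
- sleeve: Black plastic reducing sleeve, bottom piece of the stack, 34 mm high, about 0.08 kg. Foot of 58 mm diameter; from 24.5 to 34 mm a flange of 65 mm diameter, to grip it by. Open at the top: bore 49 mm (53 mm at the mouth), 20 mm deep, inner floor 14 mm above the origin. Origin at the centre of its underside, z up. Standing in a rotor cup, its flange is 4 mm clear of the cup's rim
- large_jar: Large paste jar, white body of 57 mm diameter, grey ribbed lid of 59 mm diameter (the lid is the upper 16 mm), 50 mm high, about 0.2 kg. At the start it stands on the sleeve. Origin at the centre of its underside, z up
- small_jar: Small paste jar, grey body of 44 mm diameter with a white lid of 45 mm diameter (the lid is the upper 10 mm), 36 mm high, about 0.11 kg. At the start it stands on the large jar, at the top of the stack. Origin at the centre of its underside, z up. In the sleeve's bore it has about 2.5 mm play all round and stands 16 mm proud of the flange
- pad: Empty dark antistatic pad, 100 x 100 mm, 2 mm thick, fixed flat on the bench. Origin at the centre of its underside, z up. A place to set the small jar down in between. (Between the left part of the bench and the mixer stands a low cardboard tray, 33 mm high)
Things that resemble listed ones, but are neither listed nor needed, are in the scene too. What is shaped like the sleeve but blue is not meant.

How it is judged (in metres and radians):
At the end, for the whole second after the job is handed in: Counterweight on the floor of its rest; large jar and sleeve each on the floor of a different cup (at most 3 mm high); small jar on the sleeve's inner floor (within 3 mm); each within 8 mm of its place's middle, upright within 0.08 rad, released, at rest (horizontal distance between counterweight and weight_rest below 0.008 m and z of counterweight in the frame of weight_rest between 0.007 and 0.013 m and ((horizontal distance between large_jar and cup_a below 0.008 m and z of large_jar in the frame of cup_a below 0.003 m and horizontal distance between sleeve and cup_b below 0.008 m and z of sleeve in the frame of cup_b below 0.003 m) or (horizontal distance between large_jar and cup_b below 0.008 m and z of large_jar in the frame of cup_b below 0.003 m and horizontal distance between sleeve and cup_a below 0.008 m and z of sleeve in the frame of cup_a below 0.003 m)) and horizontal distance between small_jar and sleeve below 0.008 m and z of small_jar in the frame of sleeve between 0.011 and 0.017 m and angle between each of counterweight, large_jar, sleeve, small_jar's own z axis and vertical below 0.08 rad and linear speed of each of counterweight, large_jar, sleeve, small_jar below 0.02 m/s); the robot touches nothing.
It fails at once if a jar, the sleeve or the counterweight is tipped over (more than 0.8 rad) (angle between any of large_jar, small_jar, sleeve, counterweight's own z axis and vertical above 0.8 rad).
It fails at once if the small jar is put into the sleeve while the sleeve is not seated in a rotor cup (horizontal distance between small_jar and sleeve below 0.01 m and z of small_jar in the frame of sleeve below 0.022 m and distance between sleeve and cup_a above 0.02 m and distance between sleeve and cup_b above 0.02 m).
It also fails if it takes over 136 s, if anything falls off the work surface, if the arm or the gripper's body presses on something with over 40 N, if the wrist force passes 120 N, or if a joint passes its speed limit or range.

## Working session

There is one attempt and no reset: what is moved stays moved. The work goes in short steps, Python scripts to look and compute and a shell command to move; the robot and the scene stay as the last step left them, time stands still between calls to the robot, and variables do not carry over. Pictures are saved under pics/ and viewed, on a budget of 14 in all, crops included, one or two more only if the job needs it, and the job is handed in when it is done.

```bash
ls; mkdir -p pics; python3 - <<'E'
from rig import arm
import cv2
print(arm.get_obs())
for n in("top","side"):
    f=arm.grab_frame(n); cv2.imwrite(f"pics/{n}0.png",f["image"]); print(n,f["camera_matrix"],f["xyz"],f["rotation"])
E
```

```text
pics
{'time': 0.0, 'joint_pos': array([ 6.60559716e+01,  1.26766344e+01,  8.75257588e+01,  5.19927125e-04,
        7.99105544e+01, -7.22455588e+00]), 'qvel': array([-0.02878331, -0.00680365,  0.00060462, -0.0066498 ,  0.03960602,
       -0.09994027]), 'effort': array([-9.85987281e-04, -4.94616616e+01, -3.87364197e+01,  6.96228538e-02,
        5.77003055e-02, -1.75669916e-04]), 'ee_pos': array([179.6915943 , 598.33133773, 403.62190894]), 'tcp_rot': array([-9.01119866e+01,  1.47117492e-02, -1.67195784e+01]), 'force': array([0.00155457, 0.21474457, 0.41363424]), 'wrist_torque': array([ 0.03887541, -0.03129841, -0.05913199]), 'opening': 86.93335054409627}
top [[454.63864227   0.         275.98841171]
 [  0.         454.63864227 214.25214417]
 [  0.           0.           1.        ]] [ 458.1882727   141.26153835 1579.19504689] [-175.79858051    1.29437438  -88.81469072]
side [[406.49633371   0.         278.21361702]
 [  0.         406.49633371 209.88389907]
 [  0.           0.           1.        ]] [ 608.00284704 1203.14364139  483.05862935] [-110.25743827   -1.40835747  177.68031087]
```

View pics/top0.png

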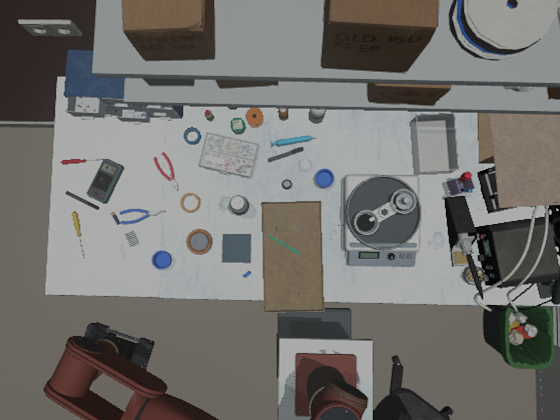

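View pics/side0.png

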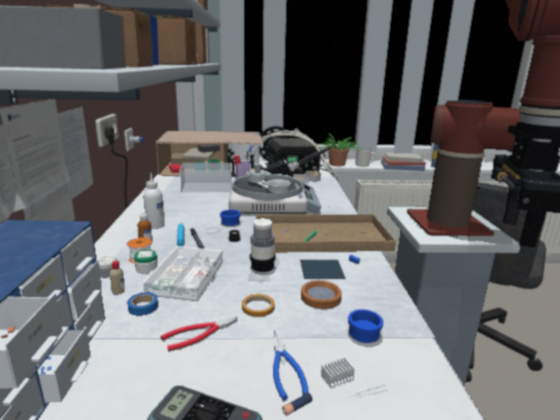

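```bash
cat > h.py <<'E'
import numpy as np, cv2
from scipy.spatial.transform import Rotation as Ro
from rig import arm
def frame(n):
    f=arm.grab_frame(n); f["R"]=Ro.from_euler("xyz",f["rotation"],degrees=True).as_matrix(); return f
def back(f,uv,z):
    d=f["R"]@np.linalg.solve(f["camera_matrix"],[uv[0],uv[1],1]); p=np.array(f["xyz"]); return p+d*(z-p[2])/d[2]
def proj(f,p):
    q=f["camera_matrix"]@(f["R"].T@(np.array(p,float)-f["xyz"])); return q[:2]/q[2]
def circ(f,c,z,r,n=48):
    return [proj(f,[c[0]+r*np.cos(a),c[1]+r*np.sin(a),z]) for a in np.linspace(0,2*np.pi,n)]
def crop(f,x0,y0,w,h,s,draw=()):
    im=cv2.resize(f["image"][y0:y0+h,x0:x0+w],None,fx=s,fy=s,interpolation=cv2.INTER_CUBIC)
    for c,z,r in draw:
        p=np.array([((u-x0+.5)*s,(v-y0+.5)*s) for u,v in circ(f,c,z,r)]).astype(int)
        cv2.polylines(im,[p],True,(0,255,0),1)
    return im
E
python3 - <<'E'
from h import *
t=frame("top");s=frame("side")
for n,uv,z in [("stack",(239,204),120),("rest",(199,242),20),("pad",(237,248),2),("cw",(403,200),100),("cupb",(366,223),80),("rotor",(382,212),80)]: print(n,back(t,uv,z).round())
a=crop(t,150,150,120,120,3.3);b=crop(t,335,165,100,110,3.6)
c=crop(s,215,165,140,150,2.8)
H=396
W=lambda i:cv2.resize(i,(int(i.shape[1]*H/i.shape[0]),H))
im=np.hstack([W(a),W(b)]);print(im.shape)
cv2.imwrite("pics/c1.png",im);cv2.imwrite("pics/c2.png",crop(s,215,165,140,150,4))
E
```

```text
stack [596. 297. 120.]
rest [471. 442.  20.]
pad [453. 312.   2.]
cw [ 620. -235.  100.]
cupb [ 544. -119.   80.]
rotor [ 582. -171.   80.]
(396, 756, 3)
```

View pics/c1.png

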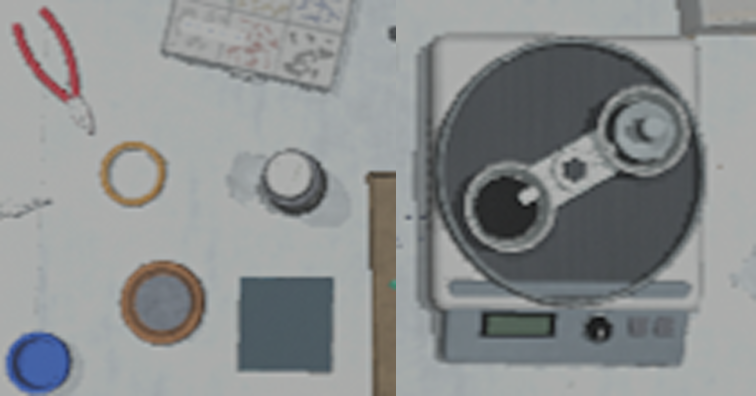

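View pics/c2.png

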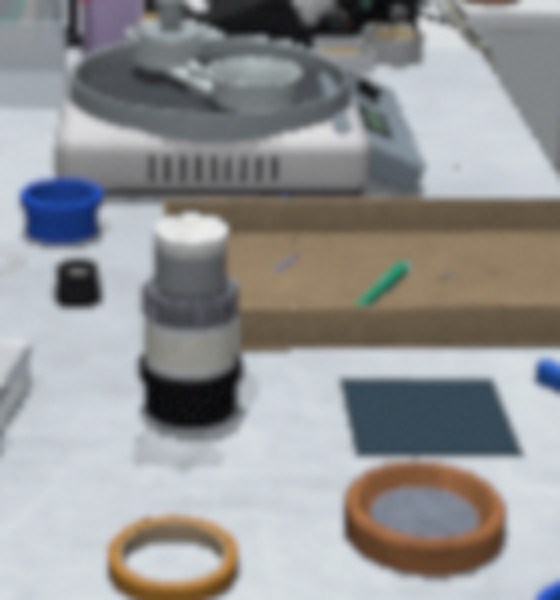

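```bash
python3 - <<'E'
from h import *
from scipy.optimize import least_squares
t=frame("top");s=frame("side")
def tri(a,b):
    r=least_squares(lambda p:np.r_[proj(t,p)-a,proj(s,p)-b],[550,0,60]); return r.x.round(1),r.fun.round(1)
print("cupb rim",tri((366.7,222.5),(278.2,184.5)))
print("knob top",tri((406.1,200.3),(257.5,165.5)))
print("smalljar top",tri((239.1,202.4),(262.5,221.7)))
print("rest top",tri((199.1,241.8),(215+425/4,165+505/4)))
print("pad",tri((236.7,248.5),(215+431/4,165+416/4)))
# stack fine: small jar lid top z120, sleeve flange etc: overlay
c=back(t,(239.1,202.4),120)[:2];r=back(t,(199.1,241.8),20)[:2];b=back(t,(366.7,222.5),80)[:2]
print(c,r,b)
for u in [(403.6,201.1),(366.7,222.5),(384.2,212.2)]: print([back(t,u,z)[:2].round(1) for z in (70,80,90)])
E
```

```text
cupb rim (array([ 545.2, -120.3,   86.1]), array([-0. ,  0.2, -0.2, -0. ]))
knob top (array([ 616.7, -239.3,  121.4]), array([-0. ,  0.2, -0.2, -0. ]))
smalljar top (array([600.4, 296.7, 117.7]), array([-0. ,  0.2, -0.1, -0. ]))
rest top (array([472.2, 442.2,  14.8]), array([ 0., -0.,  0.,  0.]))
pad (array([450.2, 313.6,  -0.8]), array([-0.1,  0.4, -0.3, -0. ]))
[600.82638269 296.43888442] [472.04195284 441.21473409] [ 546.11342241 -121.44084544]
[array([ 620.1, -244.6]), array([ 619., -242.]), array([ 618. , -239.4])]
[array([ 546.7, -123.2]), array([ 546.1, -121.4]), array([ 545.5, -119.7])]
[array([ 582. , -180.7]), array([ 581.2, -178.6]), array([ 580.3, -176.4])]
```

Candidates: the rest is the brown felted disc at top (199,242), not the tape ring (190,202). The sleeve is the black foot of the stack at side (263,263), not the blue cups at (324,178) and (162,260) or the black knob at (287,184). The crop agrees: stack at (239,203), counterweight in the far cup (404,201), empty cup (367,223), pad (237,248).

```bash
cat >> h.py <<'E'
def go(*ps):
    """print tool-axis shifts in cm from the present pose through each target TCP point"""
    o=arm.get_obs(); R=Ro.from_euler("xyz",o["tcp_rot"],degrees=True).as_matrix(); p=np.array(o["ee_pos"])
    print("t",round(o["time"],2),"ee",p.round(1),"rot",o["tcp_rot"].round(2),"F",o["force"].round(1),"op",round(o["opening"],1))
    for q in ps: print(q,(R.T@(np.array(q)-p)/10).round(2)); p=np.array(q)
E
python3 -c "
from h import go
go((600.5,296.5,340),(600.5,296.5,289))"
```

```text
t 0.3 ee [179.8 598.5 404.3] rot [-90.04   0.   -16.72] F [ 0.   0.1 -0.3] op 87.4
(600.5, 296.5, 340) [ 48.98   6.44 -16.81]
(600.5, 296.5, 289) [0.  5.1 0. ]
```

```bash
python3 -m pendant '[[[0,0,0,4.9,0.6,-1.7,0],[0,0,0,4.9,0.6,-1.7,0],[0,0,0,4.9,0.6,-1.7,0],[0,0,0,4.9,0.6,-1.7,0],[0,0,0,4.9,0.6,-1.7,0]]]'
python3 -m pendant '[[[0,0,0,4.9,0.6,-1.7,0],[0,0,0,4.9,0.6,-1.7,0],[0,0,0,4.9,0.6,-1.7,0],[0,0,0,4.5,0.6,-1.7,0],[0,0,0,0,0,0,0]]]'
python3 -c "
from h import go
go((600.5,296.5,340),(600.5,296.5,289))"
```

```text
time: 0.92
ee_pos: [391.2, 445.6, 374.7]
tcp_rot: [-90.0, -0.0, -16.7]
force: [-0.4, 1.1, -0.1]
opening: 87.1
time: 1.55
ee_pos: [556.6, 323.7, 349.8]
tcp_rot: [-90.1, 0.0, -17.0]
force: [-0.4, 0.0, 0.4]
opening: 87.1
t 1.55 ee [556.6 323.7 349.8] rot [-90.06   0.   -16.97] F [-0.4  0.   0.4] op 87.1
(600.5, 296.5, 340) [ 4.99  0.99 -1.31]
(600.5, 296.5, 289) [0.   5.1  0.01]
```

```bash
python3 -m pendant '[[[0,0,0,2.5,0.5,-0.65,0],[0,0,0,2.5,0.5,-0.65,0],[0,0,0,0,0,0,0],[0,0,0,0,2,0,0],[0,0,0,0,0,0,0]]]'
python3 - <<'E'
from h import *
go((600.5,296.5,289))
t=frame("top");s=frame("side")
im=np.hstack([crop(t,200,165,80,80,4.9),cv2.resize(crop(s,195,190,140,140,2.8),(392,392))])
cv2.imwrite("pics/c3.png",im)
E
```

```text
time: 2.17
ee_pos: [597.1, 299.6, 317.5]
tcp_rot: [-90.2, 0.2, -16.7]
force: [-0.5, 0.3, -0.5]
opening: 86.9
t 2.17 ee [597.1 299.6 317.5] rot [-90.17   0.25 -16.67] F [-0.5  0.3 -0.5] op 86.9
(600.5, 296.5, 289) [ 0.43  2.85 -0.19]
```

View pics/c3.png

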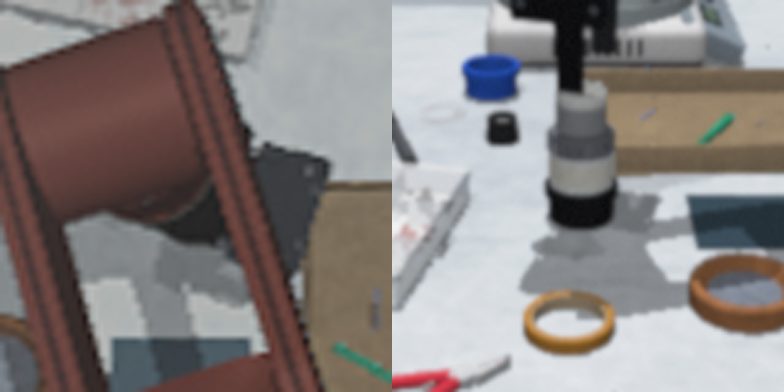

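The front finger lines up with the jar at about (570-582, 90) in the crop, allowing for the yawed jaw axis. Descending and gripping.

```bash
python3 -m pendant '[[[0,0,0,0.4,1.4,-0.2,0],[0,0,0,0,1.4,0,0],[0,0,0,0,0,0,0],[0,0,0,0,0,0,150],[0,0,0,0,0,0,150]]]'
python3 -m pendant '[[[0,0,0,0,0,0,150],[0,0,0,0,0,0,150],[0,0,0,0,0,0,150],[0,0,0,0,0,0,150],[0,0,0,0,0,0,150]]]'
python3 -c "
from h import go
go((600.5,296.5,289))"
```

```text
time: 2.9
ee_pos: [601.9, 296.5, 293.4]
tcp_rot: [-90.0, -0.0, -16.7]
force: [-0.1, -0.3, 0.1]
opening: 74.4
time: 3.52
ee_pos: [601.8, 296.5, 293.0]
tcp_rot: [-90.0, -0.0, -16.7]
force: [0.4, 0.9, 0.7]
opening: 43.8
t 3.52 ee [601.8 296.5 293. ] rot [-8.997e+01 -2.000e-02 -1.672e+01] F [0.4 0.9 0.7] op 43.8
(600.5, 296.5, 289) [-0.12  0.4  -0.04]
```

```bash
python3 -m pendant '[[[0,0,0,0,-1,0,150],[0,0,0,0,-2,0,150],[0,0,0,0,-2,0,150],[0,0,0,0,0,0,150],[0,0,0,0,0,0,150]]]'
python3 -c "
from h import go
go((450.5,313.5,335),(450.5,313.5,225),(450.5,313.5,211))"
```

```text
time: 4.15
ee_pos: [601.6, 296.4, 342.9]
tcp_rot: [-90.0, -0.0, -16.7]
force: [0.2, 0.1, -1.1]
opening: 44.0
t 4.15 ee [601.6 296.4 342.9] rot [-8.999e+01 -1.000e-02 -1.672e+01] F [ 0.2  0.1 -1.1] op 44.0
(450.5, 313.5, 335) [-14.97   0.79  -2.71]
(450.5, 313.5, 225) [-0. 11. -0.]
(450.5, 313.5, 211) [-0.   1.4 -0. ]
```

```bash
python3 -m pendant '[[[0,0,0,-3,0.2,-0.5,150],[0,0,0,-3,0.2,-0.5,150],[0,0,0,-3,0.2,-0.6,150],[0,0,0,-3,0.2,-0.6,150],[0,0,0,-3,0,-0.5,150]]]'
python3 -m pendant '[[[0,0,0,0,0,0,150],[0,0,0,0,3,0,150],[0,0,0,0,4,0,150],[0,0,0,0,3.5,0,150],[0,0,0,0,0,0,150]]]'
python3 -c "
from h import go
go((450.5,313.5,225),(450.5,313.5,211))"
```

```text
time: 4.78
ee_pos: [448.8, 313.5, 333.4]
tcp_rot: [-90.1, 0.1, -16.7]
force: [-0.2, 0.4, -0.7]
opening: 43.8
time: 5.4
ee_pos: [449.2, 312.7, 226.2]
tcp_rot: [-90.3, 0.3, -16.7]
force: [0.0, -0.9, -0.7]
opening: 44.0
t 5.4 ee [449.2 312.7 226.2] rot [-90.3    0.3  -16.74] F [ 0.  -0.9 -0.7] op 44.0
(450.5, 313.5, 225) [0.1  0.12 0.12]
(450.5, 313.5, 211) [0.01 1.4  0.01]
```

```bash
python3 -m pendant '[[[0,0,0,0,0.5,0,150],[0,0,0,0,0.4,0,150],[0,0,0,0,0,0,150],[0,0,0,0,0,0,150]]]'
python3 -m pendant '[[[0,0,0,0,0.2,0,150],[0,0,0,0,0,0,150],[0,0,0,0,0,0,150]]]'
python3 -m pendant '[[[0,0,0,0,0.2,0,150],[0,0,0,0,0,0,150],[0,0,0,0,0,0,150]]]'
python3 -m pendant '[[[0,0,0,0,0.1,0,150],[0,0,0,0,0,0,150],[0,0,0,0,0,0,150]]]'
python3 - <<'E'
from h import *
s=frame("side");cv2.imwrite("pics/c4.png",crop(s,215,190,140,120,4));go()
E
```

```text
time: 5.9
ee_pos: [450.5, 313.9, 221.5]
tcp_rot: [-90.0, -0.1, -16.7]
force: [0.1, 0.3, -1.9]
opening: 43.6
time: 6.28
ee_pos: [450.3, 313.7, 218.7]
tcp_rot: [-90.0, 0.0, -16.7]
force: [-0.3, -0.5, -1.0]
opening: 44.0
time: 6.65
ee_pos: [450.3, 313.7, 216.7]
tcp_rot: [-90.0, 0.0, -16.7]
force: [0.7, -0.2, -1.0]
opening: 44.0
time: 7.02
ee_pos: [450.3, 313.7, 215.7]
tcp_rot: [-90.0, 0.0, -16.7]
force: [-0.5, -0.6, -1.2]
opening: 43.5
t 7.08 ee [450.3 313.7 215.7] rot [-90.    -0.   -16.72] F [-0.6  0.3 -1.1] op 43.7
```

View pics/c4.png

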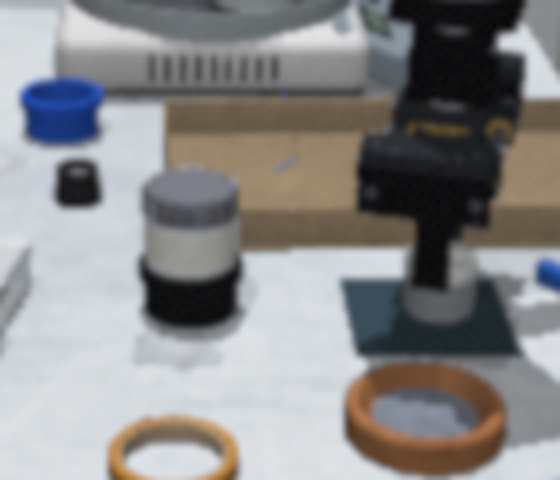

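Jar held upright over the pad (crop (440,285)), large jar still squarely on the sleeve (190,245). Lowering to contact.

```bash
python3 -m pendant '[[[0,0,0,0,0.2,0,150],[0,0,0,0,0,0,150],[0,0,0,0,0,0,150]]]'
python3 -m pendant '[[[0,0,0,0,0.1,0,150],[0,0,0,0,0,0,150],[0,0,0,0,0,0,150]]]'
python3 -m pendant '[[[0,0,0,0,0.1,0,150],[0,0,0,0,0,0,150],[0,0,0,0,0,0,150]]]'
python3 -m pendant '[[[0,0,0,0,0.1,0,150],[0,0,0,0,0,0,150],[0,0,0,0,0,0,150]]]'
```

```text
time: 7.45
ee_pos: [450.3, 313.7, 213.7]
tcp_rot: [-90.0, 0.0, -16.7]
force: [0.0, 0.4, -0.7]
opening: 43.5
time: 7.82
ee_pos: [450.3, 313.7, 212.7]
tcp_rot: [-90.0, 0.0, -16.7]
force: [-1.1, 1.3, -1.0]
opening: 43.9
time: 8.2
ee_pos: [450.3, 313.7, 211.7]
tcp_rot: [-90.0, -0.0, -16.7]
force: [0.1, -0.3, -1.4]
opening: 43.8
time: 8.57
ee_pos: [450.4, 313.8, 211.0]
tcp_rot: [-90.0, -0.0, -16.7]
force: [-0.3, 0.1, 1.9]
opening: 44.0
```

```bash
python3 -m pendant '[[[0,0,0,0,0,0,60],[0,0,0,0,0,0,60],[0,0,0,0,0,0,60],[0,0,0,0,0,0,0],[0,0,0,0,0,0,0]]]'
python3 -m pendant '[[[0,0,0,0,-3,0,0],[0,0,0,0,-4,0,0],[0,0,0,0,-4,0,0],[0,0,0,0,-4,0,0],[0,0,0,0,0,0,0]]]'
python3 -c "
from h import go
go((616.7,-239.3,350),(616.7,-239.3,274))"
```

```text
time: 9.2
ee_pos: [450.3, 313.7, 210.7]
tcp_rot: [-90.0, 0.0, -16.7]
force: [-1.5, -0.4, 0.7]
opening: 79.1
time: 9.82
ee_pos: [451.4, 314.3, 365.1]
tcp_rot: [-89.7, -0.3, -16.7]
force: [-0.3, 0.4, 0.0]
opening: 86.7
t 9.82 ee [451.4 314.3 365.1] rot [-89.69  -0.33 -16.72] F [-0.3  0.4  0. ] op 86.7
(616.7, -239.3, 350) [ 31.75   1.43 -48.28]
(616.7, -239.3, 274) [-0.04  7.6  -0.04]
```

```bash
python3 -m pendant '[[[0,0,0,2.1,0.1,-3.2,0],[0,0,0,2.1,0.1,-3.2,0],[0,0,0,2.1,0.1,-3.2,0],[0,0,0,2.1,0.1,-3.2,0],[0,0,0,2.1,0.1,-3.2,0]]]'
python3 -m pendant '[[[0,0,0,2.1,0.1,-3.2,0],[0,0,0,2.1,0.1,-3.2,0],[0,0,0,2.1,0.1,-3.2,0],[0,0,0,2.1,0.1,-3.2,0],[0,0,0,2.1,0.1,-3.2,0]]]'
python3 -m pendant '[[[0,0,0,2.1,0.1,-3.2,0],[0,0,0,2.1,0.1,-3.2,0],[0,0,0,2.1,0.1,-3.2,0],[0,0,0,2.1,0.1,-3.2,0],[0,0,0,2.1,0.1,-3.2,0]]]'
python3 -m pendant '[[[0,0,0,0,0,0,0],[0,0,0,0,0,0,0]]]'
python3 -c "
from h import go
go((616.7,-239.3,350),(616.7,-239.3,274))"
```

```text
time: 10.45
ee_pos: [504.6, 129.0, 354.5]
tcp_rot: [-90.0, 0.1, -16.7]
force: [0.3, 0.8, -0.1]
opening: 86.9
time: 11.08
ee_pos: [559.2, -54.3, 349.4]
tcp_rot: [-90.0, 0.1, -16.7]
force: [0.8, -0.6, -1.1]
opening: 87.4
time: 11.7
ee_pos: [613.8, -237.7, 344.1]
tcp_rot: [-90.0, 0.1, -16.7]
force: [-0.5, 0.2, -0.2]
opening: 86.7
time: 11.95
ee_pos: [613.5, -236.1, 344.4]
tcp_rot: [-89.9, 0.1, -16.7]
force: [0.5, 0.1, -0.5]
opening: 87.3
t 11.95 ee [ 613.5 -236.1  344.4] rot [-89.95   0.13 -16.74] F [ 0.5  0.1 -0.5] op 87.3
(616.7, -239.3, 350) [ 0.4  -0.56 -0.21]
(616.7, -239.3, 274) [ 0.02  7.6  -0.01]
```

```bash
python3 -m pendant '[[[0,0,0,0.4,2,-0.2,0],[0,0,0,0,3,0,0],[0,0,0,0,1,0,0],[0,0,0,0,0,0,0],[0,0,0,0,0,0,0]]]'
python3 - <<'E'
from h import *
go((616.7,-239.3,274))
t=frame("top");s=frame("side")
cv2.imwrite("pics/c5.png",np.hstack([crop(t,350,165,90,90,4.2),crop(s,220,140,90,90,4.2)]))
E
```

```text
time: 12.58
ee_pos: [617.6, -239.6, 286.8]
tcp_rot: [-90.0, -0.1, -16.7]
force: [-0.4, 0.0, 1.6]
opening: 86.9
t 12.57 ee [ 617.6 -239.6  286.8] rot [-90.02  -0.1  -16.7 ] F [-0.4  0.   1.6] op 86.9
(616.7, -239.3, 274) [-0.1   1.28  0.01]
```

View pics/c5.png

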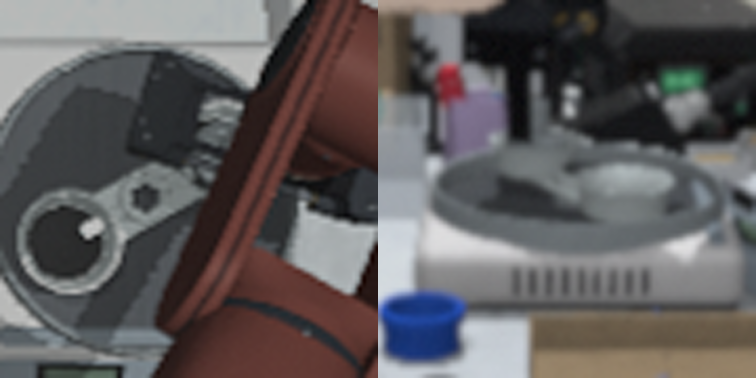

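```bash
python3 - <<'E'
from h import *
s=frame("side")
o=arm.get_obs();R=Ro.from_euler("xyz",o["tcp_rot"],degrees=True).as_matrix();p=np.array(o["ee_pos"])
for v in ([0,182,50],[0,182,-50],[9,182,50],[-9,182,50],[0,164,0]): 
    u=proj(s,p+R@np.array(v,float)); print(v,u.round(1),((u-[220,140])*4.2+378*np.array([1,0])).round())
for x in (610,616.7):print((proj(s,[x,-239.3,121])-[220,140])*4.2+[378,0])
cv2.imwrite("pics/c6.png",crop(s,235,140,50,50,12))
E
```

```text
[0, 182, 50] [252.8 173.2] [516. 139.]
[0, 182, -50] [260.9 166.6] [550. 112.]
[9, 182, 50] [250.3 172.9] [505. 138.]
[-9, 182, 50] [255.2 173.4] [526. 140.]
[0, 164, 0] [257. 165.] [533. 105.]
[542.43129971 107.59474989]
[534.67603678 107.48562694]
```

View pics/c6.png

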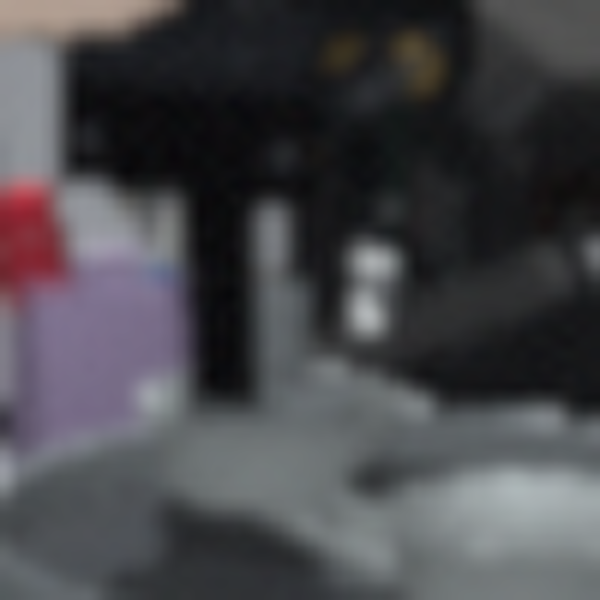

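```bash
python3 -m pendant '[[[0,0,0,-0.1,0.7,0,0],[0,0,0,-0.1,0.5,0,0],[0,0,0,0,0,0,0],[0,0,0,0,0,0,230],[0,0,0,0,0,0,230]]]'
python3 -m pendant '[[[0,0,0,0,0,0,230],[0,0,0,0,0,0,230],[0,0,0,0,0,0,230],[0,0,0,0,0,0,230],[0,0,0,0,0,0,230]]]'
python3 -m pendant '[[[0,0,0,0,0,0,230],[0,0,0,0,0,0,230],[0,0,0,0,0,0,230],[0,0,0,0,0,0,230],[0,0,0,0,0,0,230]]]'
```

```text
time: 13.35
ee_pos: [615.2, -238.6, 273.5]
tcp_rot: [-90.0, 0.0, -16.7]
force: [0.3, 2.9, -0.4]
opening: 78.4
time: 13.98
ee_pos: [615.2, -238.6, 273.5]
tcp_rot: [-90.0, 0.0, -16.7]
force: [0.5, 5.6, -1.1]
opening: 78.5
time: 14.6
ee_pos: [615.2, -238.6, 273.5]
tcp_rot: [-90.0, 0.0, -16.7]
force: [-0.1, 5.7, -1.2]
opening: 78.4
```

Opening stuck at 78 means the fingers closed on the cup's 80 mm outer rim, so the rotor sits higher than I estimated. Opening, raising and regripping.

```bash
python3 -m pendant '[[[0,0,0,0,0,0,0],[0,0,0,0,0,0,0],[0,0,0,0,0,0,0],[0,0,0,0,-1.2,0,0],[0,0,0,0,0,0,0]]]'
python3 -m pendant '[[[0,0,0,0,0,0,0],[0,0,0,0,0,0,230],[0,0,0,0,0,0,230],[0,0,0,0,0,0,230],[0,0,0,0,0,0,230]]]'
python3 -m pendant '[[[0,0,0,0,0,0,230],[0,0,0,0,0,0,230],[0,0,0,0,0,0,230],[0,0,0,0,0,0,230],[0,0,0,0,0,0,230]]]'
python3 -m pendant '[[[0,0,0,0,0,0,230],[0,0,0,0,0,0,230],[0,0,0,0,0,0,230],[0,0,0,0,0,0,230],[0,0,0,0,0,0,230]]]'
python3 - <<'E'
import cv2,numpy as np
from h import *
go()
t=frame("top");s=frame("side")
t["image"]=cv2.imread("pics/top0.png");s["image"]=cv2.imread("pics/side0.png")
ims=[]
for zr in (86,95):
    b=back(t,(366.7,222.5),zr)[:2]; a=back(t,(403.6,201.1),zr)[:2]
    d=[(b,zr,40),(a,zr,40)]
    ims.append(np.hstack([crop(t,345,180,80,60,4.9,d),crop(s,238,150,80,60,4.9,d)]))
cv2.imwrite("pics/c7.png",np.vstack(ims))
E
```

```text
time: 15.22
ee_pos: [615.9, -239.7, 287.9]
tcp_rot: [-90.1, -0.2, -16.7]
force: [1.3, 0.7, -0.1]
opening: 86.9
time: 15.85
ee_pos: [615.2, -239.1, 285.6]
tcp_rot: [-90.0, 0.0, -16.7]
force: [0.4, -0.0, -0.2]
opening: 54.8
time: 16.48
ee_pos: [615.2, -239.1, 285.7]
tcp_rot: [-90.0, 0.0, -16.7]
force: [-0.5, -0.6, -0.8]
opening: 21.4
time: 17.1
ee_pos: [615.2, -239.1, 285.7]
tcp_rot: [-90.0, -0.0, -16.7]
force: [-0.4, -1.6, -1.0]
opening: 21.0
t 17.1 ee [ 615.2 -239.1  285.7] rot [-90.    -0.   -16.72] F [-0.4 -1.6 -1. ] op 21.0
```

View pics/c7.png

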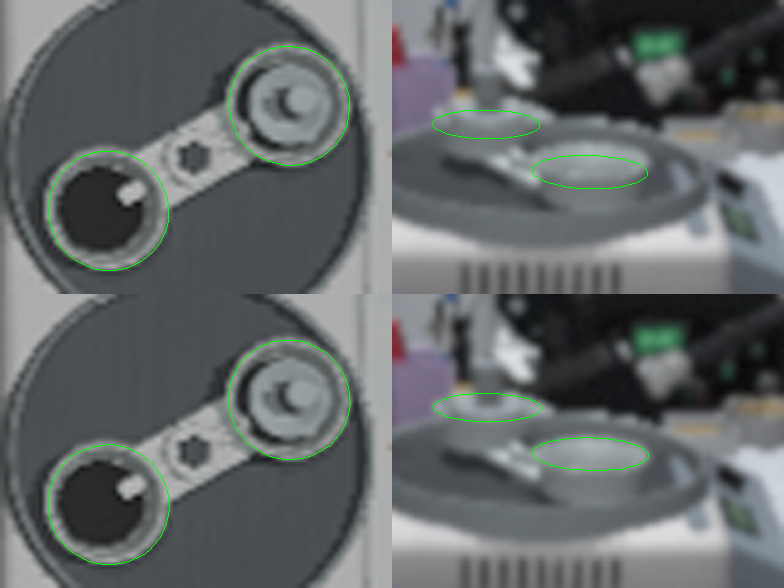

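Rim at z=95 fits both views (cup b at crop (590,455), cup a at (487,407)); knob is gripped at 21 mm. Lifting.

```bash
python3 -m pendant '[[[0,0,0,0,-1,0,230],[0,0,0,0,-2,0,230],[0,0,0,0,-2,0,230],[0,0,0,0,-2,0,230],[0,0,0,0,0,0,230]]]'
python3 -m pendant '[[[0,0,0,0,0,0,230],[0,0,0,0,0,0,230]]]'
python3 -c "
from h import go
go((471,442,355),(471,442,240),(471,442,220))"
```

```text
time: 17.82
ee_pos: [616.0, -239.4, 359.4]
tcp_rot: [-90.1, -0.3, -16.7]
force: [0.1, 0.2, -1.6]
opening: 21.1
time: 18.08
ee_pos: [614.9, -238.9, 354.4]
tcp_rot: [-90.0, 0.1, -16.7]
force: [-0.0, -0.1, -1.1]
opening: 21.3
t 18.07 ee [ 614.9 -238.9  354.4] rot [-89.97   0.13 -16.72] F [-0.  -0.1 -1.1] op 21.3
(471, 442, 355) [-3.337e+01  4.000e-02  6.107e+01]
(471, 442, 240) [ 3.00e-02  1.15e+01 -1.00e-02]
(471, 442, 220) [ 0.  2. -0.]
```

```bash
python3 -m pendant '[[[0,0,0,-0.8,0,1.5,230],[0,0,0,-1.7,0,3,230],[0,0,0,-1.7,0,3,230],[0,0,0,-1.7,0,3,230],[0,0,0,-1.7,0,3,230]]]'
python3 -m pendant '[[[0,0,0,-1.7,0,3.1,230],[0,0,0,-1.7,0,3.1,230],[0,0,0,-1.7,0,3.1,230],[0,0,0,-1.7,0,3.1,230],[0,0,0,-1.7,0,3.1,230]]]'
python3 -m pendant '[[[0,0,0,-1.7,0,3.1,230],[0,0,0,-1.7,0,3.1,230],[0,0,0,-1.7,0,3.1,230],[0,0,0,-1.7,0,3.1,230],[0,0,0,-1.7,0,3.1,230]]]'
python3 -m pendant '[[[0,0,0,-1.7,0,3.1,230],[0,0,0,-1.7,0,3.1,230],[0,0,0,-1.7,0,3.1,230],[0,0,0,-1.7,0,3.1,230],[0,0,0,-0.3,0,0.9,230]]]'
python3 -m pendant '[[[0,0,0,0,0,0,230],[0,0,0,0,0,0,230],[0,0,0,0,0,0,230]]]'
python3 -c "
from h import go
go((471,442,355),(471,442,240),(471,442,220))"
```

```text
time: 18.7
ee_pos: [580.4, -85.8, 355.2]
tcp_rot: [-90.0, 0.1, -16.7]
force: [1.8, 0.0, -2.2]
opening: 21.5
time: 19.32
ee_pos: [543.3, 86.9, 355.3]
tcp_rot: [-90.0, 0.0, -16.7]
force: [0.5, -0.2, -2.4]
opening: 21.1
time: 19.95
ee_pos: [506.3, 259.5, 355.3]
tcp_rot: [-90.0, 0.1, -16.7]
force: [0.2, 0.3, -1.9]
opening: 21.2
time: 20.58
ee_pos: [476.0, 407.8, 355.2]
tcp_rot: [-90.0, 0.1, -16.5]
force: [-1.4, -0.5, -2.4]
opening: 20.9
time: 20.95
ee_pos: [478.2, 404.7, 355.8]
tcp_rot: [-90.0, -0.0, -16.8]
force: [0.1, 0.1, -2.0]
opening: 21.3
t 20.95 ee [478.2 404.7 355.8] rot [-90.01  -0.   -16.79] F [ 0.1  0.1 -2. ] op 21.3
(471, 442, 355) [-1.77  0.07  3.36]
(471, 442, 240) [-0.  11.5  0. ]
(471, 442, 220) [-0.  2.  0.]
```

```bash
python3 -m pendant '[[[0,0,0,-0.9,0,1.7,230],[0,0,0,-0.9,0.1,1.7,230],[0,0,0,0,0,0,230],[0,0,0,0,3,0,230],[0,0,0,0,3,0,230]]]'
python3 -m pendant '[[[0,0,0,0,3,0,230],[0,0,0,0,2,0,230],[0,0,0,0,0,0,230],[0,0,0,0,0,0,230]]]'
python3 - <<'E'
from h import *
go((471,442,240),(471,442,220))
s=frame("side");cv2.imwrite("pics/c8.png",crop(s,260,210,110,110,5))
E
```

```text
time: 21.58
ee_pos: [470.4, 443.8, 294.5]
tcp_rot: [-90.0, -0.1, -16.7]
force: [-0.3, -0.5, -1.8]
opening: 21.5
time: 22.08
ee_pos: [470.9, 443.8, 246.0]
tcp_rot: [-89.9, -0.1, -16.7]
force: [-0.8, 0.6, -1.4]
opening: 21.0
t 22.07 ee [470.9 443.8 246. ] rot [-8.992e+01 -7.000e-02 -1.671e+01] F [-0.8  0.6 -1.4] op 21.0
(471, 442, 240) [ 0.06  0.6  -0.17]
(471, 442, 220) [-0.  2. -0.]
```

View pics/c8.png

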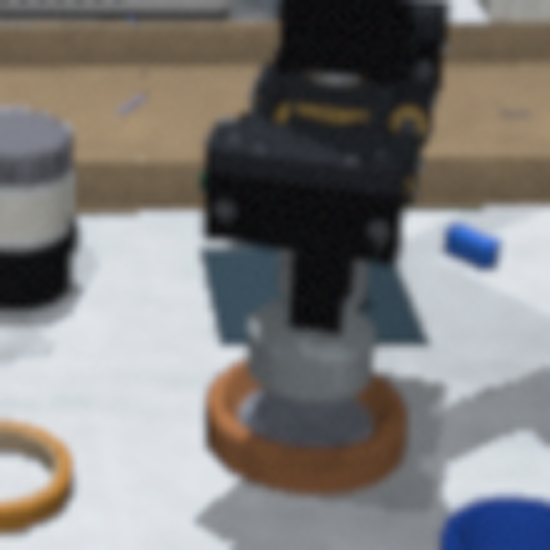

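Weight hangs upright at (311,355), over the rest's middle (307,420). Lowering.

```bash
python3 -m pendant '[[[0,0,0,0.1,1,-0.1,230],[0,0,0,0,0.8,0,230],[0,0,0,0,0,0,230],[0,0,0,0,0,0,230]]]'
python3 -m pendant '[[[0,0,0,0,0.3,0,230],[0,0,0,0,0,0,230],[0,0,0,0,0,0,230]]]'
python3 -m pendant '[[[0,0,0,0,0.2,0,230],[0,0,0,0,0,0,230],[0,0,0,0,0,0,230]]]'
python3 -m pendant '[[[0,0,0,0,0.2,0,230],[0,0,0,0,0,0,230],[0,0,0,0,0,0,230]]]'
python3 -m pendant '[[[0,0,0,0,0.1,0,230],[0,0,0,0,0,0,230],[0,0,0,0,0,0,230]]]'
```

```text
time: 22.62
ee_pos: [471.1, 442.2, 226.6]
tcp_rot: [-90.0, 0.0, -16.7]
force: [-0.2, 0.1, -1.1]
opening: 21.2
time: 23.0
ee_pos: [471.1, 442.2, 223.8]
tcp_rot: [-90.0, -0.0, -16.7]
force: [-0.7, -0.1, -1.3]
opening: 21.0
time: 23.38
ee_pos: [471.1, 442.2, 221.7]
tcp_rot: [-90.0, -0.0, -16.7]
force: [1.6, 0.1, -2.0]
opening: 20.9
time: 23.75
ee_pos: [471.2, 442.3, 221.7]
tcp_rot: [-90.0, -0.0, -16.7]
force: [-4.9, -4.1, 10.4]
opening: 21.2
time: 24.12
ee_pos: [471.2, 442.3, 221.6]
tcp_rot: [-90.0, -0.0, -16.7]
force: [-7.7, -5.3, 16.3]
opening: 21.4
```

```bash
python3 -m pendant '[[[0,0,0,0,-0.2,0,230],[0,0,0,0,0,0,100],[0,0,0,0,0,0,100],[0,0,0,0,0,0,50],[0,0,0,0,0,0,0]]]'
python3 -m pendant '[[[0,0,0,0,0,0,0],[0,0,0,0,0,0,0],[0,0,0,0,-3,0,0],[0,0,0,0,-3.5,0,0],[0,0,0,0,0,0,0]]]'
python3 - <<'E'
from h import *
go((600.5,296.5,290),(600.5,296.5,242))
s=frame("side")
c=(472.1,441.8)
cv2.imwrite("pics/c9.png",crop(s,260,210,110,110,5,[(c,20,44),(c,32,27),(c,10,30),(c,10,27),(c,65,11)]))
E
```

```text
time: 24.75
ee_pos: [471.1, 442.1, 220.5]
tcp_rot: [-90.0, 0.0, -16.7]
force: [0.9, -0.5, -0.4]
opening: 53.4
time: 25.38
ee_pos: [472.3, 443.1, 289.8]
tcp_rot: [-89.7, -0.2, -16.7]
force: [0.2, 0.3, -0.6]
opening: 86.6
t 25.38 ee [472.3 443.1 289.8] rot [-89.68  -0.25 -16.72] F [ 0.2  0.3 -0.6] op 86.6
(600.5, 296.5, 290) [ 1.649e+01 -1.000e-02 -1.035e+01]
(600.5, 296.5, 242) [-0.02  4.8  -0.03]
```

View pics/c9.png

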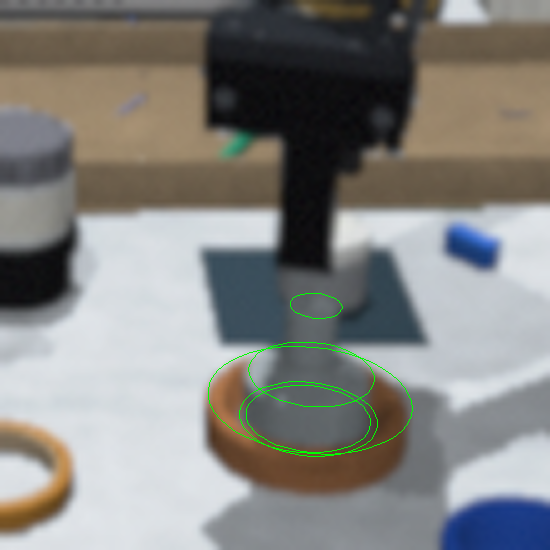

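```bash
python3 -m pendant '[[[0,0,0,2.8,0,-1.7,0],[0,0,0,2.8,0,-1.7,0],[0,0,0,2.8,0,-1.7,0],[0,0,0,2.8,0,-1.8,0],[0,0,0,2.8,0,-1.8,0]]]'
python3 -m pendant '[[[0,0,0,2.5,0,-1.6,0],[0,0,0,0,0,0,0],[0,0,0,0,0,0,0]]]'
python3 - <<'E'
from h import *
go((600.5,296.5,242))
s=frame("side");c=(600.5,296.5)
t=frame("top")
cv2.imwrite("pics/c10.png",np.hstack([crop(s,210,180,80,100,5,[(c,84,29.5),(c,34,32.5)]),crop(t,170,190,76,100,5,[((472.1,441.8),20,44)])]))
E
```

```text
time: 26.05
ee_pos: [580.2, 317.5, 283.8]
tcp_rot: [-90.1, 0.1, -16.7]
force: [0.3, -0.7, 0.4]
opening: 87.2
time: 26.42
ee_pos: [598.8, 296.2, 284.4]
tcp_rot: [-90.1, 0.1, -16.7]
force: [-0.1, 0.5, 0.4]
opening: 86.8
t 26.43 ee [598.8 296.2 284.4] rot [-90.06   0.12 -16.73] F [-0.1  0.5  0.4] op 86.8
(600.5, 296.5, 242) [0.16 4.24 0.08]
```

View pics/c10.png

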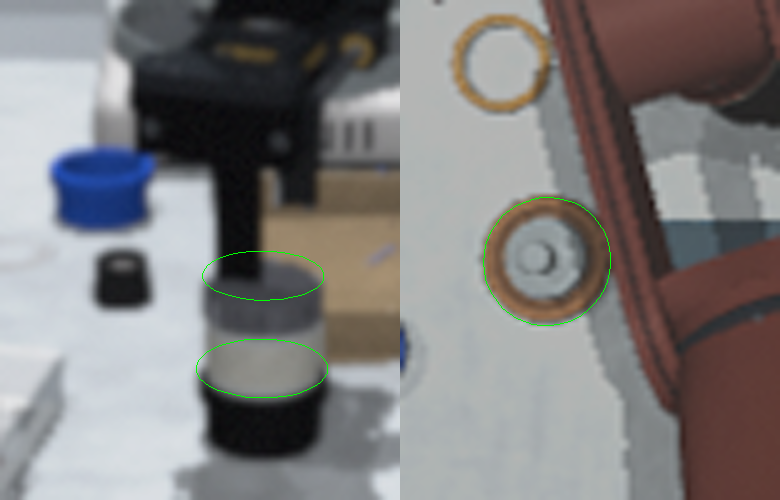

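Jar (264,300) matches the overlay within about 1 px. In the top view the counterweight (545,258) is centred in the rest (547,261). Gripping the large jar's lid.

```bash
python3 -m pendant '[[[0,0,0,0.2,2,0.1,0],[0,0,0,0,2.2,0,0],[0,0,0,0,0,0,0],[0,0,0,0,0,0,0],[0,0,0,0,0,0,130]]]'
python3 -m pendant '[[[0,0,0,0,0,0,130],[0,0,0,0,0,0,130],[0,0,0,0,0,0,130],[0,0,0,0,0,0,130],[0,0,0,0,0,0,130]]]'
python3 -m pendant '[[[0,0,0,0,-0.5,0,130],[0,0,0,0,-1,0,130],[0,0,0,0,0,0,130],[0,0,0,0,0,0,130],[0,0,0,0,0,0,130]]]'
python3 - <<'E'
from h import *
go()
s=frame("side");cv2.imwrite("pics/c11.png",crop(s,200,170,100,110,5))
E
```

```text
time: 27.15
ee_pos: [602.1, 296.5, 244.6]
tcp_rot: [-90.0, -0.1, -16.7]
force: [0.1, -0.1, -0.6]
opening: 82.8
time: 27.78
ee_pos: [602.1, 296.8, 244.6]
tcp_rot: [-89.9, -0.1, -16.7]
force: [-0.0, 2.4, 4.4]
opening: 58.3
time: 28.4
ee_pos: [601.5, 296.3, 258.3]
tcp_rot: [-90.0, 0.0, -16.7]
force: [-0.5, 0.1, -2.0]
opening: 58.4
t 28.4 ee [601.5 296.3 258.3] rot [-9.003e+01  4.000e-02 -1.672e+01] F [-0.5  0.1 -2. ] op 58.4
```

View pics/c11.png

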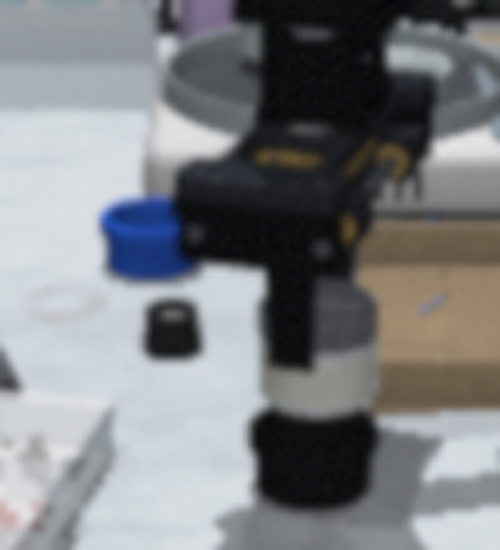

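```bash
python3 -m pendant '[[[0,0,0,0,-2.2,0,130],[0,0,0,0,-2.2,0,130],[0,0,0,0,-2.2,0,130],[0,0,0,0,-2.2,0,130],[0,0,0,0,0,0,130]]]'
python3 -m pendant '[[[0,0,0,0,0,0,130]]]'
python3 -c "
from h import go
go((618,-238.4,345),(618,-238.4,300),(618,-238.4,285))"
```

```text
time: 29.08
ee_pos: [602.5, 296.8, 350.6]
tcp_rot: [-89.8, -0.3, -16.7]
force: [0.7, 0.6, -1.9]
opening: 58.5
time: 29.2
ee_pos: [601.5, 296.3, 346.3]
tcp_rot: [-90.0, 0.0, -16.7]
force: [0.1, -1.3, -2.6]
opening: 58.0
t 29.2 ee [601.5 296.3 346.3] rot [-9.003e+01  4.000e-02 -1.672e+01] F [ 0.1 -1.3 -2.6] op 58.0
(618, -238.4, 345) [ 16.97   0.14 -50.74]
(618, -238.4, 300) [0.  4.5 0. ]
(618, -238.4, 285) [0.  1.5 0. ]
```

```bash
python3 -m pendant '[[[0,0,0,0.6,0,-1.7,130],[0,0,0,1.1,0,-3.2,130],[0,0,0,1.1,0,-3.2,130],[0,0,0,1.1,0,-3.2,130],[0,0,0,1.1,0,-3.2,130]]]'
python3 -m pendant '[[[0,0,0,1.1,0,-3.2,130],[0,0,0,1.1,0,-3.2,130],[0,0,0,1.1,0,-3.2,130],[0,0,0,1.1,0,-3.2,130],[0,0,0,1.1,0,-3.2,130]]]'
python3 -m pendant '[[[0,0,0,1.1,0,-3.2,130],[0,0,0,1.1,0,-3.2,130],[0,0,0,1.1,0,-3.2,130],[0,0,0,1.1,0,-3.2,130],[0,0,0,1.1,0,-3.2,130]]]'
python3 -m pendant '[[[0,0,0,0.7,0,-2.5,130],[0,0,0,0.4,0,-1.7,130],[0,0,0,0,0,0,130],[0,0,0,0,0,0,130]]]'
python3 -c "
from h import go
go((618,-238.4,345),(618,-238.4,300),(618,-238.4,285))"
```

```text
time: 29.82
ee_pos: [607.4, 140.9, 345.4]
tcp_rot: [-90.1, 0.1, -16.7]
force: [0.2, 0.9, -2.0]
opening: 57.9
time: 30.45
ee_pos: [613.7, -28.1, 345.5]
tcp_rot: [-90.0, 0.1, -16.8]
force: [0.1, 0.2, -2.6]
opening: 58.4
time: 31.08
ee_pos: [620.1, -197.0, 345.4]
tcp_rot: [-90.0, 0.1, -16.8]
force: [0.5, -0.1, -1.8]
opening: 58.3
time: 31.58
ee_pos: [619.7, -237.5, 346.5]
tcp_rot: [-90.0, 0.0, -16.7]
force: [-0.4, -0.5, -1.6]
opening: 58.5
t 31.57 ee [ 619.7 -237.5  346.5] rot [-8.996e+01  3.000e-02 -1.669e+01] F [-0.4 -0.5 -1.6] op 58.5
(618, -238.4, 345) [-0.13  0.15 -0.13]
(618, -238.4, 300) [ 0.   4.5 -0. ]
(618, -238.4, 285) [ 0.   1.5 -0. ]
```

```bash
python3 -m pendant '[[[0,0,0,-0.1,2,-0.1,130],[0,0,0,0,2,0,130],[0,0,0,0,0.6,0,130],[0,0,0,0,0,0,130],[0,0,0,0,0,0,130]]]'
python3 -m pendant '[[[0,0,0,0,0.5,0,130],[0,0,0,0,0,0,130],[0,0,0,0,0,0,130]]]'
python3 -m pendant '[[[0,0,0,0,0.4,0,130],[0,0,0,0,0,0,130],[0,0,0,0,0,0,130]]]'
python3 -m pendant '[[[0,0,0,0,0.3,0,130],[0,0,0,0,0,0,130],[0,0,0,0,0,0,130]]]'
python3 -m pendant '[[[0,0,0,0,0.2,0,130],[0,0,0,0,0,0,130],[0,0,0,0,0,0,130]]]'
```

```text
time: 32.2
ee_pos: [618.7, -239.1, 301.3]
tcp_rot: [-90.0, -0.1, -16.7]
force: [0.6, -0.4, -2.3]
opening: 58.3
time: 32.58
ee_pos: [618.4, -239.0, 295.8]
tcp_rot: [-90.0, -0.0, -16.7]
force: [-0.1, -0.1, -1.8]
opening: 58.4
time: 32.95
ee_pos: [618.3, -239.0, 291.6]
tcp_rot: [-90.0, 0.0, -16.7]
force: [-0.6, -0.4, -2.6]
opening: 58.1
time: 33.33
ee_pos: [618.4, -239.0, 288.6]
tcp_rot: [-90.0, 0.0, -16.7]
force: [0.3, -0.5, -1.2]
opening: 58.3
time: 33.7
ee_pos: [618.4, -239.0, 286.7]
tcp_rot: [-90.0, -0.0, -16.7]
force: [0.0, -0.6, -2.6]
opening: 58.1
```

```bash
python3 -m pendant '[[[0,0,0,0,0.1,0,130],[0,0,0,0,0,0,130],[0,0,0,0,0,0,130]]]'
python3 -m pendant '[[[0,0,0,0,0.1,0,130],[0,0,0,0,0,0,130],[0,0,0,0,0,0,130]]]'
python3 -m pendant '[[[0,0,0,0,0.1,0,130],[0,0,0,0,0,0,130],[0,0,0,0,0,0,130]]]'
```

```text
time: 34.08
ee_pos: [618.4, -239.0, 285.7]
tcp_rot: [-90.0, 0.0, -16.7]
force: [0.6, 0.1, -1.5]
opening: 58.3
time: 34.45
ee_pos: [618.4, -239.0, 284.8]
tcp_rot: [-90.0, -0.0, -16.7]
force: [0.1, 0.1, -1.3]
opening: 58.0
time: 34.83
ee_pos: [618.6, -239.0, 284.7]
tcp_rot: [-90.0, -0.1, -16.7]
force: [-1.5, 0.8, 5.3]
opening: 58.1
```

```bash
python3 -m pendant '[[[0,0,0,0,0,0,40],[0,0,0,0,0,0,20],[0,0,0,0,0,0,0],[0,0,0,0,0,0,0],[0,0,0,0,0,0,0]]]'
python3 -m pendant '[[[0,0,0,0,-2,0,0],[0,0,0,0,-3,0,0],[0,0,0,0,-2,0,0],[0,0,0,0,0,0,0],[0,0,0,0,0,0,0]]]'
python3 - <<'E'
from h import *
go((601,296.5,290),(601,296.5,204.5))
t=frame("top");s=frame("side");c=(601,296.5);a=(617.6,-238.4)
cv2.imwrite("pics/c12.png",np.hstack([crop(t,215,175,60,70,6,[(c,34,32.5)]),crop(s,230,150,67,70,6,[(c,34,32.5),(a,124,29.5),(a,94,40)])]))
cv2.imwrite("pics/top_12.png",t["image"]);cv2.imwrite("pics/side_12.png",s["image"])
E
```

```text
time: 35.45
ee_pos: [618.4, -239.0, 283.6]
tcp_rot: [-90.0, 0.0, -16.7]
force: [-0.6, 0.7, 0.1]
opening: 86.5
time: 36.08
ee_pos: [618.1, -238.9, 353.0]
tcp_rot: [-90.0, 0.1, -16.7]
force: [-0.8, 1.0, -0.1]
opening: 87.2
t 36.08 ee [ 618.1 -238.9  353. ] rot [-8.999e+01  6.000e-02 -1.672e+01] F [-0.8  1.  -0.1] op 87.2
(601, 296.5, 290) [-17.03   6.33  50.78]
(601, 296.5, 204.5) [ 0.01  8.55 -0.  ]
```

View pics/c12.png

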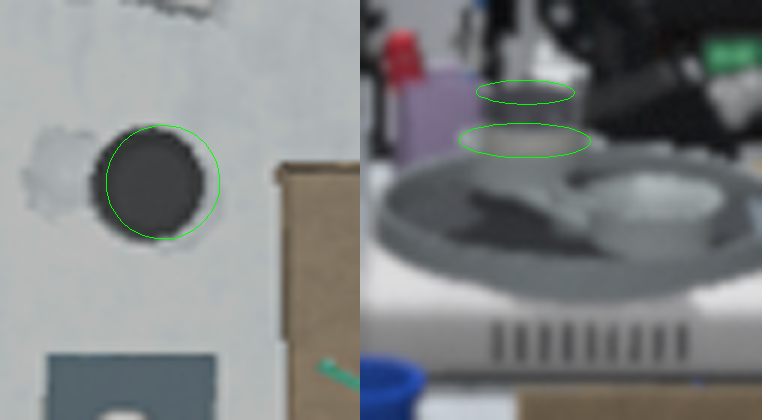

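Top crop shows the sleeve at (148,183), about 2.5 px left of my overlay, so its y is larger than assumed. The large jar stands in cup a.

```bash
python3 - <<'E'
from h import *
t=frame("top");s=frame("side")
g=cv2.cvtColor(cv2.imread("pics/top_12.png"),6)[175:225,222:262]
m=(g<95).astype(np.uint8);n,l,st,ce=cv2.connectedComponentsWithStats(m)
print(st,ce+[222,175])
c=back(t,(239.2,205.0),34);print(c,proj(s,c))
g=cv2.cvtColor(cv2.imread("pics/side_12.png"),6)[225:285,235:290]
n,l,st,ce=cv2.connectedComponentsWithStats((g<60).astype(np.uint8));print([(x+[235,225,0,0,0]) for x in st[1:] if x[4]>30])
for z,r in((34,32.5),(24.5,32.5),(0,29)):
    p=np.array(circ(s,c,z,r));print(z,p.min(0),p.max(0))
go((c[0],c[1],290),(c[0],c[1],204.5))
E
```

```text
[[   0    0   40   50 1733]
 [   8   21   19   19  267]] [[241.85920369 198.61742643]
 [239.16853933 205.22846442]]
[600.3087571  305.00383025  34.        ] [262.03621121 254.58176431]
[array([235, 231,   4,  10,  32]), array([251, 250,  24,  22, 445])]
34 [248.76061164 248.80382202] [275.27190514 260.7270078 ]
24.5 [248.76254964 252.19204469] [275.18667701 264.28739197]
0 [250.18238498 261.46812249] [273.56004322 272.64480179]
t 36.27 ee [ 618.1 -238.8  352.3] rot [-89.97   0.13 -16.72] F [0.5 0.3 0.2] op 87.2
(np.float64(600.308757098025), np.float64(305.00383024634795), 290) [-17.33   6.29  51.57]
(np.float64(600.308757098025), np.float64(305.00383024634795), 204.5) [ 0.02  8.55 -0.  ]
```

```bash
python3 -m pendant '[[[0,0,0,-0.6,0,1.7,0],[0,0,0,-1.1,0,3.2,0],[0,0,0,-1.1,0,3.2,0],[0,0,0,-1.1,0,3.2,0],[0,0,0,-1.1,0,3.2,0]]]'
python3 -m pendant '[[[0,0,0,-1.1,0.4,3.2,0],[0,0,0,-1.1,0.4,3.2,0],[0,0,0,-1.1,0.4,3.2,0],[0,0,0,-1.1,0.4,3.2,0],[0,0,0,-1.1,0.4,3.2,0]]]'
python3 -m pendant '[[[0,0,0,-1.1,0.4,3.2,0],[0,0,0,-1.1,0.4,3.2,0],[0,0,0,-1.1,0.4,3.2,0],[0,0,0,-1.1,0.4,3.2,0],[0,0,0,-1.1,0.4,3.2,0]]]'
python3 -m pendant '[[[0,0,0,-0.7,0.5,2.5,0],[0,0,0,-0.6,0.5,2.3,0],[0,0,0,0,0,0,0],[0,0,0,0,0,0,0]]]'
python3 -c "
from h import go
go((600.3,305,290),(600.3,305,204.5))"
```

```text
time: 36.9
ee_pos: [611.8, -83.5, 353.5]
tcp_rot: [-90.0, 0.0, -16.7]
force: [0.0, 0.5, 0.2]
opening: 87.2
time: 37.52
ee_pos: [604.8, 85.5, 333.4]
tcp_rot: [-90.0, 0.0, -16.7]
force: [-0.4, 0.0, -0.3]
opening: 86.7
time: 38.15
ee_pos: [597.9, 254.4, 313.4]
tcp_rot: [-90.0, 0.0, -16.7]
force: [0.5, 0.5, -0.5]
opening: 87.2
time: 38.65
ee_pos: [600.2, 301.9, 303.6]
tcp_rot: [-90.0, 0.0, -16.7]
force: [0.4, -0.7, -0.1]
opening: 86.8
t 38.65 ee [600.2 301.9 303.6] rot [-9.003e+01  1.000e-02 -1.671e+01] F [ 0.4 -0.7 -0.1] op 86.8
(600.3, 305, 290) [-0.08  1.36  0.3 ]
(600.3, 305, 204.5) [0.   8.55 0.01]
```

```bash
python3 -m pendant '[[[0,0,0,-0.1,3,0.3,0],[0,0,0,0,3,0,0],[0,0,0,0,3,0,0],[0,0,0,0,0.5,0,0],[0,0,0,0,0,0,0]]]'
python3 -m pendant '[[[0,0,0,0,0,0,0],[0,0,0,0,0,0,0]]]'
python3 -c "
from h import go
go((600.3,305,204.5))"
```

```text
time: 39.28
ee_pos: [600.6, 304.7, 209.3]
tcp_rot: [-90.0, -0.0, -16.8]
force: [-0.4, 0.3, 0.9]
opening: 86.9
time: 39.52
ee_pos: [600.8, 305.4, 210.4]
tcp_rot: [-89.9, -0.1, -16.7]
force: [0.5, 0.5, -0.2]
opening: 87.3
t 39.52 ee [600.8 305.4 210.4] rot [-89.91  -0.12 -16.73] F [ 0.5  0.5 -0.2] op 87.3
(600.3, 305, 204.5) [-0.04  0.59 -0.05]
```

```bash
python3 -m pendant '[[[0,0,0,0,0.5,0,0],[0,0,0,0,0,0,0],[0,0,0,0,0,0,0],[0,0,0,0,0,0,0],[0,0,0,0,0,0,110]]]'
python3 -m pendant '[[[0,0,0,0,0,0,110],[0,0,0,0,0,0,110],[0,0,0,0,0,0,110],[0,0,0,0,0,0,110],[0,0,0,0,0,0,110]]]'
python3 -m pendant '[[[0,0,0,0,-1,0,110],[0,0,0,0,-2,0,110],[0,0,0,0,0,0,110],[0,0,0,0,0,0,110],[0,0,0,0,0,0,110]]]'
python3 - <<'E'
from h import *
go()
s=frame("side");cv2.imwrite("pics/c13.png",crop(s,210,180,100,100,5))
E
```

```text
time: 40.15
ee_pos: [600.2, 305.3, 203.8]
tcp_rot: [-90.0, -0.0, -16.7]
force: [-0.3, 0.2, -0.8]
opening: 82.5
time: 40.78
ee_pos: [600.2, 305.2, 203.8]
tcp_rot: [-90.0, 0.0, -16.7]
force: [0.5, 0.2, 0.7]
opening: 66.0
time: 41.4
ee_pos: [599.9, 305.1, 233.2]
tcp_rot: [-90.0, 0.0, -16.7]
force: [0.4, -0.0, -1.3]
opening: 65.8
t 41.4 ee [599.9 305.1 233.2] rot [-9.004e+01  5.000e-02 -1.672e+01] F [ 0.4 -0.  -1.3] op 65.8
```

View pics/c13.png

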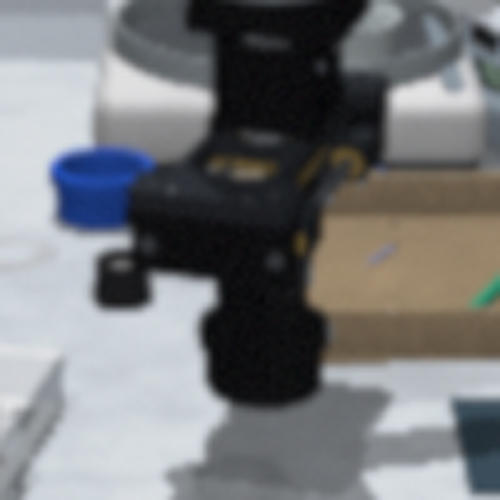

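Sleeve is held upright at (265,350), clear of the bench. On to cup b.

```bash
python3 -m pendant '[[[0,0,0,0,-2,0,110],[0,0,0,0,-3,0,110],[0,0,0,0,-3,0,110],[0,0,0,0,-2,0,110],[0,0,0,0,0,0,110]]]'
python3 -m pendant '[[[0,0,0,0,0,0,110]]]'
python3 -c "
from h import go
go((545.2,-119,335),(545.2,-119,290),(545.2,-119,278))"
```

```text
time: 42.08
ee_pos: [600.9, 305.5, 336.7]
tcp_rot: [-89.8, -0.2, -16.7]
force: [1.0, 0.6, -0.8]
opening: 66.2
time: 42.2
ee_pos: [599.8, 305.1, 332.6]
tcp_rot: [-90.1, 0.1, -16.7]
force: [-0.2, 0.7, -1.6]
opening: 65.5
t 42.2 ee [599.8 305.1 332.6] rot [-9.006e+01  8.000e-02 -1.672e+01] F [-0.2  0.7 -1.6] op 65.5
(545.2, -119, 335) [  6.97  -0.21 -42.19]
(545.2, -119, 290) [0.01 4.5  0.  ]
(545.2, -119, 278) [0.  1.2 0. ]
```

```bash
python3 -m pendant '[[[0,0,0,0.3,0,-1.5,110],[0,0,0,0.5,0,-3.1,110],[0,0,0,0.5,0,-3.1,110],[0,0,0,0.5,0,-3.1,110],[0,0,0,0.5,0,-3.1,110]]]'
python3 -m pendant '[[[0,0,0,0.5,0,-3.1,110],[0,0,0,0.5,0,-3.1,110],[0,0,0,0.5,0,-3.1,110],[0,0,0,0.5,0,-3.1,110],[0,0,0,0.5,0,-3.1,110]]]'
python3 -m pendant '[[[0,0,0,0.5,0,-3.1,110],[0,0,0,0.6,0,-3.1,110],[0,0,0,0.6,0,-3.1,110],[0,0,0,0.5,0,-2.5,110],[0,0,0,0.1,0,-0.9,110]]]'
python3 -m pendant '[[[0,0,0,0,0,0,110],[0,0,0,0,0,0,110]]]'
python3 -c "
from h import go
go((545.2,-119,335),(545.2,-119,290),(545.2,-119,278))"
```

```text
time: 42.82
ee_pos: [581.4, 163.5, 332.3]
tcp_rot: [-90.1, 0.1, -16.7]
force: [0.3, -0.1, 0.5]
opening: 66.2
time: 43.45
ee_pos: [560.5, 8.1, 332.5]
tcp_rot: [-90.0, 0.1, -16.7]
force: [1.5, 0.1, -0.7]
opening: 65.9
time: 44.08
ee_pos: [546.1, -120.1, 332.7]
tcp_rot: [-90.0, 0.1, -16.8]
force: [-0.3, -0.3, 0.5]
opening: 65.7
time: 44.32
ee_pos: [547.0, -117.7, 333.5]
tcp_rot: [-90.0, 0.0, -16.7]
force: [-0.4, -0.4, -1.4]
opening: 66.0
t 44.33 ee [ 547.  -117.7  333.5] rot [-8.998e+01  4.000e-02 -1.669e+01] F [-0.4 -0.4 -1.4] op 66.0
(545.2, -119, 335) [-0.13 -0.15 -0.18]
(545.2, -119, 290) [ 0.   4.5 -0. ]
(545.2, -119, 278) [ 0.   1.2 -0. ]
```

```bash
python3 -m pendant '[[[0,0,0,-0.1,1.5,-0.2,110],[0,0,0,0,2,0,110],[0,0,0,0,0.5,0,110],[0,0,0,0,0,0,110],[0,0,0,0,0,0,110]]]'
python3 -m pendant '[[[0,0,0,0,0.5,0,110],[0,0,0,0,0,0,110],[0,0,0,0,0,0,110]]]'
python3 -m pendant '[[[0,0,0,0,0.4,0,110],[0,0,0,0,0,0,110],[0,0,0,0,0,0,110]]]'
python3 -m pendant '[[[0,0,0,0,0.3,0,110],[0,0,0,0,0,0,110],[0,0,0,0,0,0,110]]]'
python3 -m pendant '[[[0,0,0,0,0.1,0,110],[0,0,0,0,0,0,110],[0,0,0,0,0,0,110]]]'
```

```text
time: 44.95
ee_pos: [545.9, -120.0, 294.4]
tcp_rot: [-90.0, -0.1, -16.7]
force: [0.4, 0.3, -0.3]
opening: 66.2
time: 45.32
ee_pos: [545.5, -120.0, 288.8]
tcp_rot: [-90.0, -0.0, -16.7]
force: [-0.1, -0.4, -0.7]
opening: 66.0
time: 45.7
ee_pos: [545.5, -120.0, 284.7]
tcp_rot: [-90.0, 0.0, -16.7]
force: [-0.9, 1.1, -0.7]
opening: 66.0
time: 46.08
ee_pos: [545.5, -120.0, 281.7]
tcp_rot: [-90.0, 0.0, -16.7]
force: [0.3, -0.2, -0.2]
opening: 66.1
time: 46.45
ee_pos: [545.5, -120.0, 280.8]
tcp_rot: [-90.0, 0.0, -16.7]
force: [-0.1, 0.1, -0.5]
opening: 65.9
```

```bash
python3 -m pendant '[[[0,0,0,0,0.1,0,110],[0,0,0,0,0,0,110],[0,0,0,0,0,0,110]]]'
python3 -m pendant '[[[0,0,0,0,0.1,0,110],[0,0,0,0,0,0,110],[0,0,0,0,0,0,110]]]'
python3 -m pendant '[[[0,0,0,0,0.1,0,110],[0,0,0,0,0,0,110],[0,0,0,0,0,0,110]]]'
```

```text
time: 46.82
ee_pos: [545.5, -120.0, 279.7]
tcp_rot: [-90.0, 0.0, -16.7]
force: [0.1, -0.1, -1.3]
opening: 66.0
time: 47.2
ee_pos: [545.5, -120.0, 278.7]
tcp_rot: [-90.0, 0.0, -16.7]
force: [0.1, -0.4, -0.7]
opening: 65.6
time: 47.58
ee_pos: [545.5, -120.0, 277.7]
tcp_rot: [-90.0, 0.0, -16.7]
force: [0.1, -1.5, -0.2]
opening: 66.1
```

```bash
python3 -m pendant '[[[0,0,0,0,0.1,0,110],[0,0,0,0,0,0,110],[0,0,0,0,0,0,110]]]'
```

```text
time: 47.95
ee_pos: [545.6, -120.0, 277.7]
tcp_rot: [-90.0, -0.0, -16.7]
force: [-2.4, 0.8, 5.3]
opening: 65.6
```

Contact exactly at the expected floor height. Releasing and backing off.

```bash
python3 -m pendant '[[[0,0,0,0,-0.1,0,40],[0,0,0,0,0,0,20],[0,0,0,0,0,0,0],[0,0,0,0,0,0,0],[0,0,0,0,0,0,0]]]'
python3 -m pendant '[[[0,0,0,0,-2,0,0],[0,0,0,0,-3,0,0],[0,0,0,0,0,0,0],[0,0,0,0,0,0,0]]]'
python3 -c "
from h import go
go((450.3,313.7,330),(450.3,313.7,207))"
```

```text
time: 48.58
ee_pos: [545.5, -120.0, 277.7]
tcp_rot: [-90.0, 0.0, -16.7]
force: [-0.9, -1.1, 0.4]
opening: 87.0
time: 49.08
ee_pos: [545.3, -119.9, 327.1]
tcp_rot: [-90.0, 0.0, -16.7]
force: [0.4, 0.6, -0.9]
opening: 87.1
t 49.08 ee [ 545.3 -119.9  327.1] rot [-9.000e+01  4.000e-02 -1.672e+01] F [ 0.4  0.6 -0.9] op 87.1
(450.3, 313.7, 330) [-21.57  -0.28  38.8 ]
(450.3, 313.7, 207) [ 1.00e-02  1.23e+01 -0.00e+00]
```

```bash
python3 -m pendant '[[[0,0,0,-0.8,0,1.4,0],[0,0,0,-1.5,0,2.8,0],[0,0,0,-1.5,0,2.8,0],[0,0,0,-1.6,0,2.8,0],[0,0,0,-1.6,0,2.8,0]]]'
python3 -m pendant '[[[0,0,0,-1.6,0,2.8,0],[0,0,0,-1.6,0,2.8,0],[0,0,0,-1.6,0,2.8,0],[0,0,0,-1.6,0,2.8,0],[0,0,0,-1.6,0,2.8,0]]]'
python3 -m pendant '[[[0,0,0,-1.6,0,2.8,0],[0,0,0,-1.6,0,2.8,0],[0,0,0,-1.6,0,2.8,0],[0,0,0,-1.4,0,2.6,0],[0,0,0,0,0,0.9,0]]]'
python3 -m pendant '[[[0,0,0,0,0,0,0],[0,0,0,0,0,0,0]]]'
python3 - <<'E'
from h import *
go((450.3,313.7,207))
t=frame("top");s=frame("side")
b=(545.3,-119.5);a=(617.6,-238.4)
cv2.imwrite("pics/c14.png",np.hstack([crop(t,350,175,75,65,5.2,[(b,94,40),(a,94,40)]),crop(s,235,150,75,65,5.2,[(b,108,32.5),(a,124,29.5)])]))
E
```

```text
time: 49.7
ee_pos: [513.6, 22.7, 326.5]
tcp_rot: [-90.0, 0.1, -16.7]
force: [0.0, 0.9, 0.2]
opening: 86.9
time: 50.32
ee_pos: [477.0, 179.5, 326.6]
tcp_rot: [-90.0, 0.1, -16.7]
force: [0.1, 0.9, -0.1]
opening: 86.9
time: 50.95
ee_pos: [451.7, 311.4, 326.6]
tcp_rot: [-90.1, 0.1, -16.6]
force: [-0.0, -0.5, -0.2]
opening: 87.2
time: 51.2
ee_pos: [453.2, 309.0, 327.3]
tcp_rot: [-90.1, 0.0, -16.8]
force: [-0.6, -0.2, 0.2]
opening: 87.0
t 51.2 ee [453.2 309.  327.3] rot [-9.005e+01  3.000e-02 -1.675e+01] F [-0.6 -0.2  0.2] op 87.0
(450.3, 313.7, 207) [-0.41 12.03  0.37]
```

View pics/c14.png

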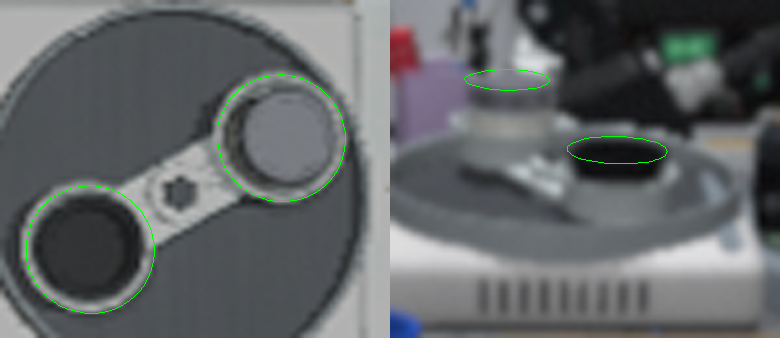

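Both parts sit level in their cups: sleeve at (86,247) and (617,160), large jar at (287,137) and (510,95). Picking the small jar.

```bash
python3 -m pendant '[[[0,0,0,-0.4,2,0.4,0],[0,0,0,0,3,0,0],[0,0,0,0,3,0,0],[0,0,0,0,2,0,0],[0,0,0,0,0,0,0]]]'
python3 -m pendant '[[[0,0,0,0,1,0,0],[0,0,0,0,1,0,0],[0,0,0,0,0,0,0],[0,0,0,0,0,0,0]]]'
python3 - <<'E'
from h import *
t=frame("top");print(back(t,(366,222),108))
go((450.3,313.7,207))
E
```

```text
time: 51.92
ee_pos: [449.9, 313.6, 226.0]
tcp_rot: [-90.2, 0.2, -16.8]
force: [-1.4, 0.1, -0.4]
opening: 86.7
time: 52.42
ee_pos: [450.7, 314.8, 208.0]
tcp_rot: [-90.0, -0.0, -16.7]
force: [-0.3, 0.9, -0.3]
opening: 87.3
[ 546.04335382 -114.27562736  108.        ]
t 52.48 ee [450.8 314.8 208.1] rot [-8.997e+01 -3.000e-02 -1.671e+01] F [ 0.2 -0.6 -0.1] op 86.8
(450.3, 313.7, 207) [-0.01  0.11 -0.12]
```

```bash
python3 -m pendant '[[[0,0,0,0,0.1,-0.1,0],[0,0,0,0,0,0,0],[0,0,0,0,0,0,150],[0,0,0,0,0,0,150],[0,0,0,0,0,0,150]]]'
python3 -m pendant '[[[0,0,0,0,0,0,150],[0,0,0,0,0,0,150],[0,0,0,0,0,0,150],[0,0,0,0,0,0,150],[0,0,0,0,0,0,150]]]'
python3 -m pendant '[[[0,0,0,0,-2,0,150],[0,0,0,0,-3,0,150],[0,0,0,0,-3,0,150],[0,0,0,0,-3,0,150],[0,0,0,0,0,0,150]]]'
python3 - <<'E'
from h import *
t=frame("top")
g=cv2.cvtColor(t["image"],6)[200:245,345:388]
G=cv2.resize(g,None,fx=4,fy=4,interpolation=cv2.INTER_CUBIC)
print(g[22,:],g[:,21])
for th in (75,90,120):
    n,l,st,ce=cv2.connectedComponentsWithStats((G<th).astype(np.uint8))
    for i in range(1,n):
        if l[88,84]==i:
            w=(l==i).astype(np.uint8); print(th,st[i]/4,back(t,(ce[i]+.5)/4-.5+[345,200],108))
go((546,-117,335),(546,-117,300),(546,-117,293))
E
```

```text
time: 53.1
ee_pos: [450.3, 313.7, 206.7]
tcp_rot: [-90.0, 0.0, -16.7]
force: [0.0, 0.5, 0.1]
opening: 64.7
time: 53.72
ee_pos: [450.3, 313.7, 206.7]
tcp_rot: [-90.0, 0.0, -16.7]
force: [-0.4, 0.2, 0.2]
opening: 44.1
time: 54.35
ee_pos: [451.2, 314.2, 319.4]
tcp_rot: [-89.8, -0.2, -16.7]
force: [0.2, -0.0, -2.0]
opening: 43.9
[ 98  87  62 107 115  73  57  59  54 141 145  62  33  45  51  50  52  52
  51  52  52  51  51  51  50  51  51  50  43  31  32  40  73 146 140  76
  73  79  82  83  83  82  82] [ 82  82  82  84  82  84  83  84  82 100 139 129  80  46  38  40  50  51
  49  51  51  50  51  51  51  51  51  51  51  50  43  47  64 129 159  69
  74  77  83  83  82  80  88 114 117]
75 [  11.25   12.5    21.25   20.25 1322.25] [ 545.84162624 -116.12529099  108.        ]
90 [  11.25   12.25   21.5    20.75 1378.5 ] [ 545.84072383 -116.05111243  108.        ]
120 [  10.75   11.75   23.     21.5  1498.75] [ 545.97571736 -115.82841038  108.        ]
t 54.4 ee [450.5 313.8 317.4] rot [-89.92  -0.09 -16.72] F [-0.5 -0.3 -1.1] op 43.5
(546, -117, 335) [ 21.54  -1.78 -38.51]
(546, -117, 300) [-0.01  3.5  -0.01]
(546, -117, 293) [-0.   0.7 -0. ]
```

```bash
python3 -m pendant '[[[0,0,0,0.8,-0.4,-1.4,150],[0,0,0,1.5,-0.4,-2.7,150],[0,0,0,1.5,-0.4,-2.7,150],[0,0,0,1.5,-0.4,-2.7,150],[0,0,0,1.5,-0.2,-2.7,150]]]'
python3 -m pendant '[[[0,0,0,1.5,0,-2.7,150],[0,0,0,1.5,0,-2.7,150],[0,0,0,1.5,0,-2.7,150],[0,0,0,1.5,0,-2.7,150],[0,0,0,1.5,0,-2.7,150]]]'
python3 -m pendant '[[[0,0,0,1.5,0,-2.7,150],[0,0,0,1.5,0,-2.7,150],[0,0,0,1.5,0,-2.7,150],[0,0,0,1.5,0,-2.7,150],[0,0,0,1,0,-1.7,150]]]'
python3 -m pendant '[[[0,0,0,0.3,0,-0.6,150],[0,0,0,0,0,0,150],[0,0,0,0,0,0,150]]]'
python3 -c "
from h import go
go((546.3,-118.7,315),(546.3,-118.7,293))"
```

```text
time: 55.02
ee_pos: [480.1, 175.3, 333.4]
tcp_rot: [-90.1, 0.1, -16.7]
force: [-0.2, 0.2, -0.8]
opening: 44.2
time: 55.65
ee_pos: [512.7, 24.6, 333.1]
tcp_rot: [-90.1, 0.2, -16.7]
force: [-0.1, -0.3, -0.7]
opening: 43.6
time: 56.28
ee_pos: [543.7, -115.3, 333.3]
tcp_rot: [-90.0, 0.1, -16.8]
force: [0.0, 0.6, -0.1]
opening: 43.9
time: 56.65
ee_pos: [545.4, -119.2, 334.6]
tcp_rot: [-90.0, 0.0, -16.7]
force: [-0.2, -0.0, -0.1]
opening: 44.1
t 56.65 ee [ 545.4 -119.2  334.6] rot [-8.998e+01  3.000e-02 -1.667e+01] F [-0.2 -0.  -0.1] op 44.1
(546.3, -118.7, 315) [0.07 1.96 0.07]
(546.3, -118.7, 293) [ 0.   2.2 -0. ]
```

```bash
python3 -m pendant '[[[0,0,0,0.1,1,0.1,150],[0,0,0,0,0.7,0,150],[0,0,0,0,0,0,150],[0,0,0,0,0,0,150]]]'
python3 -m pendant '[[[0,0,0,0,0.5,0,150],[0,0,0,0,0,0,150],[0,0,0,0,0,0,150]]]'
python3 -m pendant '[[[0,0,0,0,0.3,0,150],[0,0,0,0,0,0,150],[0,0,0,0,0,0,150]]]'
python3 -m pendant '[[[0,0,0,0,0.3,0,150],[0,0,0,0,0,0,150],[0,0,0,0,0,0,150]]]'
```

```text
time: 57.15
ee_pos: [546.8, -119.3, 317.7]
tcp_rot: [-90.0, 0.0, -16.7]
force: [0.0, -0.5, 0.1]
opening: 43.8
time: 57.52
ee_pos: [546.8, -119.4, 312.7]
tcp_rot: [-90.0, 0.0, -16.7]
force: [0.0, -0.0, -1.2]
opening: 43.8
time: 57.9
ee_pos: [546.8, -119.3, 309.7]
tcp_rot: [-90.0, 0.0, -16.7]
force: [0.1, -0.1, -0.8]
opening: 43.8
time: 58.28
ee_pos: [546.8, -119.3, 306.7]
tcp_rot: [-90.0, 0.0, -16.7]
force: [0.5, 0.8, -1.0]
opening: 43.9
```

Entering the bore without side force. Continuing.

```bash
python3 -m pendant '[[[0,0,0,0,0.4,0,150],[0,0,0,0,0,0,150],[0,0,0,0,0,0,150]]]'
python3 -m pendant '[[[0,0,0,0,0.4,0,150],[0,0,0,0,0,0,150],[0,0,0,0,0,0,150]]]'
python3 -m pendant '[[[0,0,0,0,0.3,0,150],[0,0,0,0,0,0,150],[0,0,0,0,0,0,150]]]'
python3 -m pendant '[[[0,0,0,0,0.2,0,150],[0,0,0,0,0,0,150],[0,0,0,0,0,0,150]]]'
python3 -m pendant '[[[0,0,0,0,0.1,0,150],[0,0,0,0,0,0,150],[0,0,0,0,0,0,150]]]'
```

```text
time: 58.65
ee_pos: [546.7, -119.3, 302.6]
tcp_rot: [-90.0, 0.0, -16.7]
force: [0.4, 0.0, -0.9]
opening: 44.0
time: 59.02
ee_pos: [546.8, -119.4, 298.7]
tcp_rot: [-90.0, 0.0, -16.7]
force: [-0.1, 0.5, -1.6]
opening: 43.8
time: 59.4
ee_pos: [546.8, -119.3, 295.7]
tcp_rot: [-90.0, 0.0, -16.7]
force: [0.2, -0.6, 0.1]
opening: 43.8
time: 59.78
ee_pos: [546.8, -119.4, 293.7]
tcp_rot: [-90.0, 0.0, -16.7]
force: [-0.4, -0.5, -1.3]
opening: 43.8
time: 60.15
ee_pos: [546.8, -119.3, 292.7]
tcp_rot: [-90.0, -0.0, -16.7]
force: [0.1, 0.7, 0.2]
opening: 44.1
```

```bash
python3 -m pendant '[[[0,0,0,0,0.1,0,150],[0,0,0,0,0,0,150],[0,0,0,0,0,0,150]]]'
python3 -m pendant '[[[0,0,0,0,-0.1,0,100],[0,0,0,0,0,0,70],[0,0,0,0,0,0,40],[0,0,0,0,0,0,0],[0,0,0,0,0,0,0]]]'
python3 -m pendant '[[[0,0,0,0,0,0,0],[0,0,0,0,-2,0,0],[0,0,0,0,-3,0,0],[0,0,0,0,-3,0,0],[0,0,0,0,0,0,0]]]'
python3 -m pendant '[[[0,0,0,-2,0,3,0],[0,0,0,-2,0,3,0],[0,0,0,-2,0,3,0],[0,0,0,-2,0,3,0],[0,0,0,-2,0,3,0]]]'
python3 -m pendant '[[[0,0,0,-1,0,3,0],[0,0,0,-1,0,3,0],[0,0,0,0,0,0,0],[0,0,0,0,0,0,0],[0,0,0,0,0,0,0]]]'
python3 - <<'E'
from h import *
t=frame("top");s=frame("side")
b=(545.5,-119);a=(617.6,-238.4);r=(472.1,441.8)
A=np.hstack([crop(t,350,175,75,65,5.2,[]),crop(s,235,150,75,65,5.2,[(b,88+36,22.5),(a,124,29.5)])])
B=np.hstack([crop(t,170,215,75,50,5.2,[]),crop(s,280,250,75,50,5.2,[(r,65,11),(r,20,44)])])
cv2.imwrite("pics/c15.png",np.vstack([A,B]));go()
E
```

```text
time: 60.52
ee_pos: [546.8, -119.3, 292.7]
tcp_rot: [-90.0, -0.0, -16.7]
force: [-3.3, 1.0, 5.7]
opening: 43.8
time: 61.15
ee_pos: [546.8, -119.4, 292.7]
tcp_rot: [-90.0, 0.0, -16.7]
force: [0.2, 1.4, -0.2]
opening: 82.9
time: 61.78
ee_pos: [547.7, -119.6, 375.8]
tcp_rot: [-90.0, -0.3, -16.7]
force: [0.6, 0.1, -0.3]
opening: 86.8
time: 62.4
ee_pos: [493.3, 54.1, 371.3]
tcp_rot: [-90.0, 0.1, -16.7]
force: [0.6, 0.2, 0.8]
opening: 87.5
time: 63.02
ee_pos: [492.3, 115.5, 372.3]
tcp_rot: [-90.0, 0.0, -16.8]
force: [0.3, -0.2, -0.5]
opening: 87.0
t 63.12 ee [492.4 115.5 372.6] rot [-9.001e+01  1.000e-02 -1.679e+01] F [1.  0.6 0.2] op 87.3
```

View pics/c15.png

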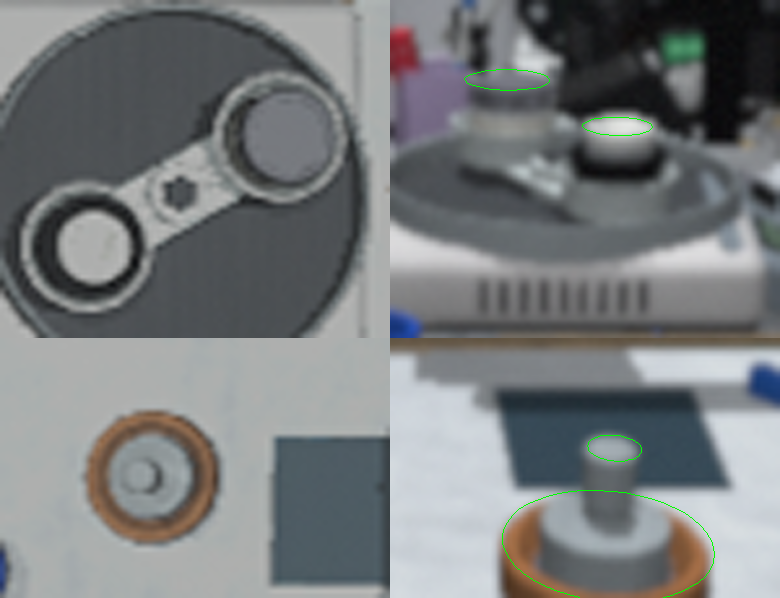

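All four parts look seated and upright: small jar top (617,127) and knob top (612,448) match the seated-height overlays, large jar at (508,80), and nothing touches the arm. Handing in.

```bash
python3 -c "
from h import *
print(arm.job_done()); go()"
```

```text
the job is handed in; nothing more can be done
None
the job is handed in; nothing more can be done
```

The mixer is loaded and I handed the job in at about 63 s; no verdict was reported. The counterweight is in its wooden rest, the large jar in cup_a and the sleeve in cup_b. The small jar waited on the pad and went into the sleeve after the sleeve was seated.

**Heights and forces:** The large jar, sleeve and small jar each touched down at the height expected for their floor, within about 0.2 mm, with at most about 6 N. The counterweight touched about 1.7 mm above my first estimate. That fixed the cup floor at 74 mm, and both cup placements then agreed with it. I pressed it a little harder than the others, 16 N upward with some sideways force.

**Final pictures:** All four parts stand upright, centred and released. The small jar's lid and the counterweight's knob match overlays drawn at the seated heights. The gripper is open and well clear.

**What went wrong or disagreed:**
- My first rotor height was about 8 mm too low, so the first grip on the counterweight closed on the outside of the cup rim, with about 6 N of side force. I opened, raised the gripper and regripped.
- The sleeve stood about 8 mm off the position I had taken for the stack, so I measured it again before picking it up.
- For the sleeve in cup_b, the camera and the arm disagreed by about 4 mm. I aimed between the two, and the small jar went in without side force.

I viewed 17 pictures, three over the budget of 14.

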